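# Feel the gap under the pressure shoe with a taper blade

## Robot

A 6-joint arm with a two-finger parallel gripper is mounted at the origin on the work surface. World frame = base frame: x ahead of the robot, y to its left, z up, the work surface at z = 0. Lengths are in mm, angles in rad, forces in N, time in s.
With the tool pointing down it reaches from about 325 to 900 mm from the base axis. Payload 3.5 kg.
Tool frame: the origin (TCP) lies at the very end of the fingers, on their centre line; the grasp point (between the pads) lies robot.hold_point_z behind it (robot.hold_point_z is the distance from the TCP to the grasp point, in mm); z points along the fingers, y is the line along which they close (so a half turn about z gives the same grasp; the last joint's range is limited). The gripper opens to 85 mm and grips with 20 to 120 N. Pads are 22 mm wide; open, the fingers measure 114 mm over their backs; the gripper's body (76 mm by 85 mm) begins 54 mm behind the grasp point. The pads swing forward as they close: fully open they stand 13 mm farther back than shut.
Start: joints at [1.107, 0.276, -0.026, 1.268, 0, 1.467], TCP at [220.645, 584.754, 231.313] pointing down, gripper open.
Joint ranges: [-3.12, 3.12], [-0.85, 1.88], [-1.08, 1.24], [-1.95, 2.15], [-1.57, 1.53], [-3.14, 3.14]. Speed limits (rad/s): [2.57, 2.57, 3.14, 3.14, 3.14, 3.14].

## Interface

Orientations are given as [roll, pitch, yaw] about the fixed x, y, z axes, in that order (R = Rz(yaw) Ry(pitch) Rx(roll)).
In Python, from cell import robot gives the robot as it stands.
- The arm moves only by the tool drive_tool, never from a script. Its argument "deltas" is a list of rows, each an object of numbers: "x", "y", "z": the shift along the tool's x, y, z in units of 60 mm (1.0 is 60 mm); "yaw": the turn about the tool's z in units of 10 degrees (1.0 is 10 degrees); "grip": the closure, from -1 (fully open) to 1 (shut). In form: [{"x": .., "y": .., "z": .., "yaw": .., "grip": ..}, ...]. A call has 1 to 20 rows; each row shifts and turns the commanded pose from where the row before left it, along the tool's axes as they then stand; what a row does not reach is not made up. A row lasts 1/8 s, in which the tool goes at most 62.5 mm and 10.7 degrees, less where a joint would pass 70% of its speed; a pose out of reach is approached as far as the arm can. A call is refused whole if a number of a shift passes 1 or a number of a turn 1, either way. A call with a gripper value outside its range is refused whole. The fingers move at their own pace and stop on an object; "grip_force" is the grip in N (left out, the last holds). Time passes only in rows, so rows that do not move let the fingers close. It gives the time, the measured TCP pose, the force, the opening and the grip force at its end, in the units of the state.
- robot.get_state(): the state, without advancing time (a new reading comes with each control period).
- robot.get_image(name): name is "scene" or "top" or "wrist"; returns a dict with "color" (400x640x3 uint8, blue, green, red), "range_z" (400x640 float32, mm along the optical axis (not along the pixel's ray), 0 where there is no reading), "camera_matrix" (3x3 intrinsics, pixels), "eye" and "orientation" of the camera in the world; the wrist camera has in their place "tool_from_camera" (4x4, takes a point from camera to tool coordinates, whose origin is the TCP and whose axes are the flange's). Camera axes: x right, y up, looking along -z (the intrinsics and any distortion apply to the point x, -y, -z); pixel columns grow to the right and rows downward; lengths in mm; the calibration is good to about 2 mm. A picture is of the moment at which its call begins: read the wrist's pose just before it.
- robot.close_job(): hands the job in; it is judged then, once.
Trained networks look in a picture, given as the dict that the camera call returned (one of the last four; its "shot" number tells which), for a name from the list of things; names that differ only in an ending like _2 or _b are one class to them, and where a whole thing is asked for, a point or a joint stands for the part that bears it (a point fixed in the world has none). Each returns a list of dicts, best first, with "confidence" (0 to 1); they miss things now and then, are a little off and sometimes report something else, mostly with a low value. They report only what shows in the picture. A call takes as long as a camera call. They do not tell look-alikes from the thing itself.
- robot.boxes_of(picture, target): "extent" ([left, top, width, height] in pixels, round what is visible of it).
- robot.regions_of(picture, target): "region" (400x640 bool, what is visible of it) and "extent" ([left, top, width, height] in pixels, round what is visible of it).
The state is a dict: "time_s": time; "qpos": joint angles; "dq": joint speeds; "joint_torque": joint torques, N m; "eef_pos": TCP position; "eef_rot": TCP orientation; "contact_force": force on the tool from outside, world axes, zero at the start; "wrist_torque": the same for the moment, N m; "opening": opening from 0.0 (shut) to 1.0 (fully open); "finger_force": force on a finger pad.
Only numpy, scipy, OpenCV 4.12 (cv2) and the standard library are available. Lean on these libraries where they do the work, as an engineer would, in place of code of your own. Each camera call takes 0.05 s, during which the arm holds its last target. There are 200 camera calls.

## Task

The pressure shoe of the small gap fixture is about to be locked at its height. Move the brass-lidded jar that stands in front of the fixture onto the round cork coaster, setting it down gently and upright, then take the taper blade by its wooden handle, lay it flat on the bed plate pointing straight at the red shoe, and slide it in between bed and shoe until it drags snugly (the sprung shoe bears on it and just begins to lift, by no more than about a millimetre; do not drive it up hard). Finish while still gripping the handle and holding the blade still at that depth; leave the other things on the bench alone.

Things in the scene. Friction and masses are not known exactly. Their poses are not given: they have to be found in the camera images.
- jar: Amber glass jar with brass lid and paper label, 54 mm diameter, 75 mm tall, 0.15 to 0.31 kg. Origin at the centre of its underside, z up. It stands on the bench in front of the fixture, in the blade's way.
- coaster: Round cork coaster fixed to the bench with a thin yellow ring, 112 mm diameter, its top 5 mm above the bench. Origin at the centre of its underside. It lies on the other side of the fixture from the blade, left or right.
- blade: Taper blade, 0.14 kg, flat on a blue mat 4 mm thick. Origin: middle of the handle's underside, in one plane with the blade's underside; x points to the tip, z up. Dark wooden handle 75 mm long (x -37.5 to 37.5), 18 mm wide, 28 mm tall. Steel blade from x = 37.5 to 157.5 mm, 24 mm wide, 2.5 mm thick at the tip, 0.8 mm thicker per 10 mm back from it.
- blade_tip (a point): Middle of the blade's tip edge, on its underside; axes as blade.
- base: Grey bed plate fixed to the bench, 135 mm long (x -60 to 75), 80 mm wide (y), 24 mm high, with a steel column (24 mm diameter, top 108 mm above the bench) on it at x = 50 mm. Origin in the plane of its underside. The blade goes in along +x, from the front edge over 35 mm of bare bed to the shoe.
- bed_mid (a point): Point on top of the bed plate (24 mm above the bench), midway across it, straight below the foremost edge of the shoe; axes as base.
- head: Green arm on the column, carrying the sprung red shoe. Origin: level of the shoe's underside at rest, above the middle of the bed; axes as base. Gap bed to shoe = this height minus 24 mm: 5 to 7 mm, different every time. Shoe 44 mm wide (y), 45 mm long (x -25 to 20), 12 mm tall, front edge rounded (6 mm); the arm's top is at most 77 mm above the bench.
- shoe (a joint): Lift of the red shoe above its rest, m: 0 at rest, up to 0.006 at the upper stop. A spring presses it down: about 4 N when it just leaves its rest, and 8 N more for each mm of lift. Steel on steel friction is about 0.25, so the drag on the blade is about 0.6 of the press; the blade held down hard on the bed drags too.
- rings_a: Stack of red-brown rings on a wooden core, 72 mm diameter, 107 mm tall, at the back right, a bystander. Origin at the centre of its underside.
- brush: Bench brush lying at the right, a bystander.
- pen: Pink pen barrel 110 mm long with a brass band, lying at the left, a bystander.
- driver: Screwdriver with a dark handle lying at the left, a bystander.
There are look-alikes about, which are no part of the job. There is more than one size of the jar; the one meant has the size given above.

How it is judged:
By the outcome, as a careful person would: the job done as asked, in the order asked, and still so for the second after the job is handed in, while the arm keeps its last pose, push and grip.
It also fails if it takes over 72 s, if anything falls off the work surface, if the arm or the gripper's body presses on something with over 40 N, if the wrist force passes 120 N, or if a joint passes its speed limit or range.

## Working session

There is one attempt and no reset: what is moved stays moved. The work goes in short steps, Python scripts to look and compute and a tool call to move; the robot and the scene stay as the last step left them, time stands still between calls to the robot, and variables do not carry over. Pictures are saved under pics/ and viewed, at most 10 in all, crops included, and the job is handed in when it is done.

Besides the shell and the picture viewer there is one more tool, called after "Emit:" in YAML: its name, and indented under it one key for each argument. drive_tool: Moves the arm, as the interface text tells. Its arguments: {"type":"object","properties":{"deltas":{"type":"array"},"grip_force":{"type":"number"}},"required":["deltas"]}

```bash
ls; mkdir -p pics; cat > h.py <<'E'
import numpy as np, cv2
from cell import robot
from scipy.spatial.transform import Rotation as R
def cam(p,st=None):
    K=np.array(p["camera_matrix"])
    if "tool_from_camera" in p:
        T=np.eye(4);T[:3,:3]=R.from_euler('xyz',st["eef_rot"]).as_matrix();T[:3,3]=st["eef_pos"]
        return K,T@np.array(p["tool_from_camera"])
    T=np.eye(4);o=np.array(p["orientation"])
    T[:3,:3]=o if o.shape==(3,3) else R.from_euler('xyz',o).as_matrix()
    T[:3,3]=p["eye"];return K,T
def cloud(p,st=None):
    K,T=cam(p,st);z=p["range_z"];v,u=np.mgrid[:400,:640]
    P=np.stack([(u-K[0,2])/K[0,0]*z,-(v-K[1,2])/K[1,1]*z,-z],-1)
    W=P@T[:3,:3].T+T[:3,3];W[z<=0]=np.nan;return W
def shot(n):
    st=robot.get_state();p=robot.get_image(n);return p,st
E
python3 - <<'E'
from h import *
ims=[]
for n in("scene","top"):
    p,st=shot(n);print(n,p.keys(),p["eye"],p["orientation"],np.array(p["camera_matrix"]).tolist())
    cv2.imwrite(f"pics/{n}.png",p["color"])
    W=cloud(p,st)
    for t in("jar","coaster","blade","base","head","rings_a","brush","pen","driver"):
        for d in robot.regions_of(p,t)[:4]:
            m=d["region"];w=W[m];w=w[~np.isnan(w[:,0])]
            print(t,round(d["confidence"],2),d["extent"],np.round(np.median(w,0)) if len(w) else 0,np.round(np.percentile(w,98,axis=0)) if len(w) else 0,np.round(np.percentile(w,2,axis=0)) if len(w) else 0)
print(robot.get_state(),robot.hold_point_z)
E
```

```text
pics
scene dict_keys(['color', 'range_z', 'camera_matrix', 'eye', 'orientation', 'shot']) [1264.65369847  728.91258283  934.10782977] [ 8.42888457e-01 -1.47560040e-03  2.39017538e+00] [[423.5502613914651, 0.0, 314.774447390438], [0.0, 423.5502613914651, 201.2940870442161], [0.0, 0.0, 1.0]]
jar 0.84 [327.3, 159.3, 23.3, 29.0] [451. -28.  65.] [470.  -7. 102.] [359. -74.   1.]
jar 0.8 [333.2, 188.3, 15.5, 29.1] [539.  64.  59.] [552.  81.  78.] [504.  37.   7.]
jar 0.72 [337.9, 206.9, 25.5, 38.9] [598. 168.  69.] [616. 189. 102.] [556. 130.   7.]
coaster 0.95 [260.3, 150.8, 29.7, 22.7] [ 509. -303.    6.] [ 557. -253.   10.] [ 457. -357.    1.]
blade 0.62 [389.4, 233.0, 44.3, 53.0] [526. 342.  14.] [614. 359.  35.] [415. 316.   2.]
head 0.79 [279.7, 208.5, 32.9, 18.5] [679.  29.  71.] [729.  51.  86.] [637.   4.  24.]
rings_a 0.59 [216.8, 173.5, 21.2, 34.0] [ 768. -220.   61.] [ 794. -202.  107.] [ 729. -267.    4.]
brush 0.66 [202.6, 142.3, 45.1, 28.3] [ 640. -451.   17.] [ 713. -427.   24.] [ 521. -490.    0.]
brush 0.66 [368.3, 290.4, 37.8, 27.7] [687. 387.  14.] [739. 402.  18.] [6
[... 1771 characters left out ...]
s': array([ 1.10658780e+00,  2.76388535e-01, -2.63926846e-02,  1.26798932e+00,
        3.44735510e-05,  1.46738102e+00]), 'dq': array([-0.00064207,  0.00080871, -0.00068562, -0.00010578, -0.00196477,
       -0.000472  ]), 'joint_torque': array([-1.34596039e-04, -4.45504260e+01,  2.95572370e+01,  8.92643875e-04,
       -2.27588125e-04,  2.13544254e-06]), 'eef_pos': array([220.64703376, 584.76315419, 231.32387395]), 'eef_rot': array([ 3.14156344e+00, -3.16270958e-05,  2.78079944e+00]), 'contact_force': array([ 0.53561578,  0.01312108, -0.05049897]), 'wrist_torque': array([-1.23111429e-02, -2.08866108e-05, -6.65212607e-02]), 'finger_force': 0.0, 'opening': 0.9950276597682458} 18.700000000000003
```

```bash
python3 - <<'E'
import cv2,numpy as np
a=cv2.imread("pics/top.png");b=cv2.imread("pics/scene.png")
a=cv2.resize(a[110:290,140:490],None,fx=2,fy=2,interpolation=3)[:, :]
c=cv2.resize(cv2.imread("pics/top.png")[140:270,240:370],(390,390),interpolation=3)
cv2.imwrite("pics/a.png",a)
d=cv2.resize(b[130:260,255:385],(400,400),interpolation=3)
cv2.imwrite("pics/crop.png",np.hstack([cv2.resize(c,(400,400)),d]))
E
```

```text
(no output)
```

View pics/a.png

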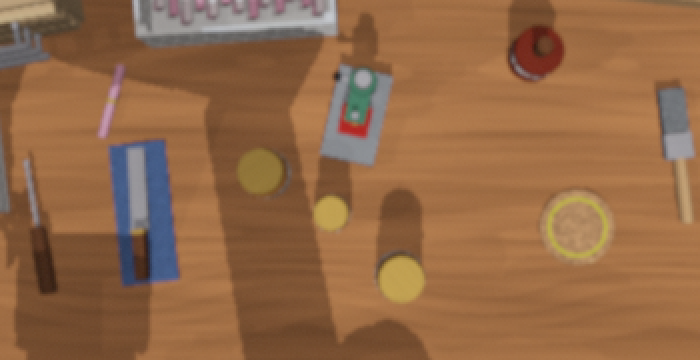

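View pics/crop.png

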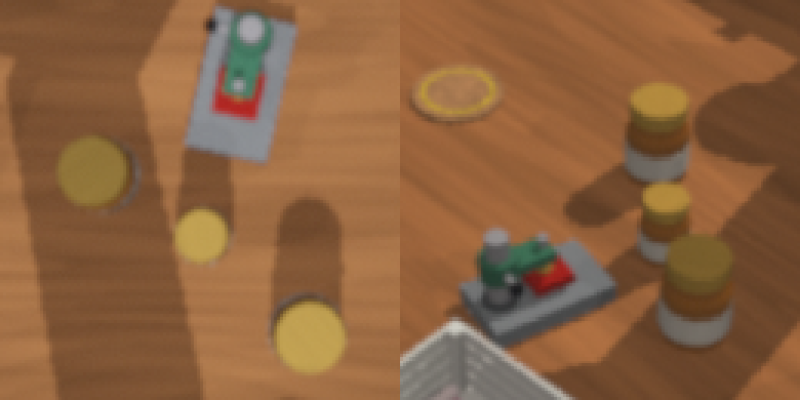

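```bash
cat >> h.py <<'E'
def fitcirc(p):
    A=np.c_[2*p,np.ones(len(p))];s=np.linalg.lstsq(A,(p**2).sum(1),rcond=None)[0]
    return s[:2],np.sqrt(s[2]+s[:2]@s[:2])
def enc(p):
    return cv2.minEnclosingCircle(p.astype(np.float32))
def top(W,c,r,z0,z1):
    m=(np.hypot(W[...,0]-c[0],W[...,1]-c[1])<r)&(W[...,2]>z0)&(W[...,2]<z1);return W[m]
def rect(w): return cv2.minAreaRect(w[:,:2].astype(np.float32))
def plan(p,yaw,tp,tyaw):
    d=np.array(tp)-p;Rm=R.from_euler('xyz',[np.pi,0,yaw]).as_matrix();l=Rm.T@d/60
    dy=(tyaw-yaw+np.pi)%(2*np.pi)-np.pi
    print("shift units",np.round(l,3),"yaw units",round(-np.degrees(dy)/10,3))
def measure(W):
    w=top(W,(525,57),45,68,90)
    if len(w)>10:print("jar",w.mean(0).round(1),[np.round(x,1) for x in enc(w[:,:2])],len(w))
    w=top(W,(506,-306),70,2.5,15)
    if len(w)>10:print("coaster",w.mean(0).round(1),np.median(w[:,2]).round(1),[np.round(x,1) for x in enc(w[:,:2])],len(w))
    w=top(W,(430,338),80,25,45)
    if len(w)>10:print("handle",w.mean(0).round(1),np.median(w[:,2]).round(1),rect(w),len(w))
    w=top(W,(665,25),90,19,29)
    if len(w)>10:print("bed",w.mean(0).round(1),np.median(w[:,2]).round(1),rect(w),len(w))
E
python3 - <<'E'
from h import *
for n in("scene","top"):
    p,st=shot(n);print(n);measure(cloud(p,st))
st=robot.get_state();plan(st["eef_pos"],st["eef_rot"][2],[500,57,231],2.94)
print(robot.get_image("wrist")["tool_from_camera"])
E
```

```text
scene
jar [526.5  58.5  75.4] [array([524.4,  57.1]), np.float64(24.6)] 147
coaster [ 507.3 -302.4    6. ] 5.9 [array([ 505.9, -305.8]), np.float64(69.4)] 473
handle [465.1 336.2  32.2] 32.5 ((462.2778015136719, 335.5384216308594), (77.55978393554688, 18.7045955657959), 5.130977153778076) 139
bed [671.6  34.2  24.6] 24.7 ((668.3008422851562, 23.298019409179688), (83.84489440917969, 138.45773315429688), 78.80057525634766) 519
top
jar [523.3  57.2  74.7] [array([523.1,  57.3]), np.float64(23.7)] 226
coaster [ 506.1 -305.9    5.6] 5.3 [array([ 505.5, -305.5]), np.float64(69.1)] 978
handle [460.3 335.3  31.2] 30.9 ((460.3551940917969, 335.3482666015625), (73.75088500976562, 19.088481903076172), 6.481710433959961) 167
bed [657.2  23.7  23.4] 23.4 ((667.576904296875, 22.94255828857422), (79.8571548461914, 134.8109893798828), 77.75083923339844) 739
shift units [-7.461e+00 -6.586e+00  5.000e-03] yaw units -0.912
[[-2.71826832e-04  9.47692013e-01  3.19186113e-01  8.29549267e+01]
 [ 9.99999877e-01  3.90273128e-04 -3.07130930e-04  7.58174861e-01]
 [-4.15635292e-04  3.19185990e-01 -9.47692002e-01 -1.41438585e+02]
 [ 0.00000000e+00  0.00000000e+00  0.00000000e+00  1.00000000e+00]]
```

Emit:
drive_tool:
  deltas:
    - {"x":-0.68,"y":-0.6}
    - {"x":-0.68,"y":-0.6}
    - {"x":-0.68,"y":-0.6}
    - {"x":-0.68,"y":-0.6}
    - {"x":-0.68,"y":-0.6}
    - {"x":-0.68,"y":-0.6}
    - {"x":-0.68,"y":-0.6}
    - {"x":-0.68,"y":-0.6}
    - {"x":-0.68,"y":-0.6}
    - {"x":-0.68,"y":-0.6}
    - {"x":-0.68,"y":-0.6}
    - {"yaw":-0.9}
    - {}

```text
invalid input at $.deltas[0]: expected keys x, y, z, yaw, grip
```

```bash
python3 - <<'E'
from h import *
st=robot.get_state();print(st["eef_pos"],st["eef_rot"],st["time_s"])
p,st=shot("wrist");cv2.imwrite("pics/w1.png",p["color"]);W=cloud(p,st);measure(W)
print(np.isfinite(W[...,0]).mean())
plan(st["eef_pos"],st["eef_rot"][2],[523.5,57.3,19],2.94)
E
```

```text
[220.68047302 584.78344111 231.34464076] [3.14150972e+00 1.49152666e-05 2.78076405e+00] 1.15
0.99594140625
shift units [-7.826 -6.443  3.539] yaw units -0.912
```

View pics/w1.png

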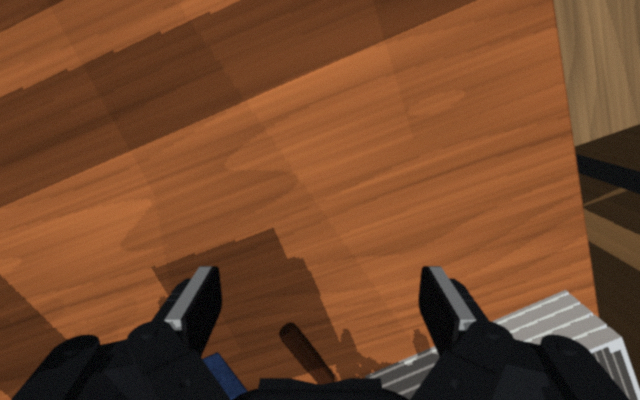

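The move was refused because every row needs all its keys. The picture still shows the start view: empty bench, driver handle near (305,350).

Emit:
drive_tool:
  deltas:
    - {"x":-0.68,"y":-0.6,"z":0,"yaw":0,"grip":-1}
    - {"x":-0.68,"y":-0.6,"z":0,"yaw":0,"grip":-1}
    - {"x":-0.68,"y":-0.6,"z":0,"yaw":0,"grip":-1}
    - {"x":-0.68,"y":-0.6,"z":0,"yaw":0,"grip":-1}
    - {"x":-0.68,"y":-0.6,"z":0,"yaw":0,"grip":-1}
    - {"x":-0.68,"y":-0.6,"z":0,"yaw":0,"grip":-1}
    - {"x":-0.68,"y":-0.6,"z":0,"yaw":0,"grip":-1}
    - {"x":-0.68,"y":-0.6,"z":0,"yaw":0,"grip":-1}
    - {"x":-0.68,"y":-0.6,"z":0,"yaw":0,"grip":-1}
    - {"x":-0.68,"y":-0.6,"z":0,"yaw":0,"grip":-1}
    - {"x":-0.68,"y":-0.6,"z":0,"yaw":0,"grip":-1}
    - {"x":0,"y":0,"z":0,"yaw":-0.9,"grip":-1}
    - {"x":0,"y":0,"z":0,"yaw":0,"grip":-1}

```text
time_s: 2.82
eef_pos: [500.9, 55.1, 231.3]
eef_rot: [3.141, -0.0, 2.935]
contact_force: [-0.5, 0.1, -0.3]
opening: 0.998
finger_force: 0.0
```

```bash
python3 - <<'E'
from h import *
st=robot.get_state();print(st["eef_pos"],st["eef_rot"],st["time_s"])
p,st=shot("wrist");cv2.imwrite("pics/w2.png",p["color"]);W=cloud(p,st);measure(W)
plan(st["eef_pos"],st["eef_rot"][2],[523.5,57.3,19],2.94)
E
```

```text
[500.90397901  55.1410416  231.3033982 ] [ 3.14149531e+00 -1.91672617e-04  2.93467496e+00] 2.825
jar [522.2  57.8  73.8] [array([523.4,  57.6]), np.float64(24.0)] 2061
coaster [ 510.9 -290.8    4.4] 4.4 [array([ 506.5, -304.2]), np.float64(56.5)] 4600
handle [459.8 334.   30.2] 30.6 ((460.6385192871094, 336.415771484375), (74.56147003173828, 20.77358627319336), 5.483001232147217) 1959
bed [652.8  26.   23. ] 23.1 ((667.6701049804688, 23.070533752441406), (80.17357635498047, 136.2889862060547), 77.66999816894531) 4349
shift units [-0.361  0.113  3.538] yaw units -0.031
```

View pics/w2.png

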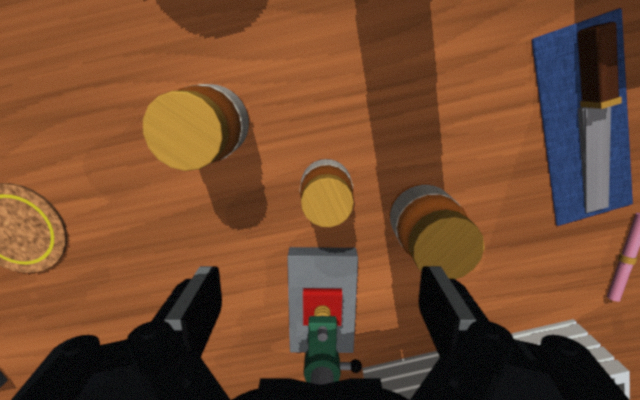

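The wrist view shows the small target jar at (327,195), directly in front of the fixture. The two taller look-alikes are at (190,130) and (445,235). The target is the only one 75 mm tall.

Emit:
drive_tool:
  deltas:
    - {"x":-0.36,"y":0.12,"z":0.5,"yaw":0,"grip":-1}
    - {"x":0,"y":0,"z":0.9,"yaw":0,"grip":-1}
    - {"x":0,"y":0,"z":0.9,"yaw":0,"grip":-1}
    - {"x":0,"y":0,"z":0.7,"yaw":0,"grip":-1}
    - {"x":0,"y":0,"z":0.35,"yaw":0,"grip":-1}
    - {"x":0,"y":0,"z":0.18,"yaw":0,"grip":-1}
    - {"x":0,"y":0,"z":0,"yaw":0,"grip":1}
    - {"x":0,"y":0,"z":0,"yaw":0,"grip":1}
    - {"x":0,"y":0,"z":0,"yaw":0,"grip":1}
    - {"x":0,"y":0,"z":0,"yaw":0,"grip":1}
    - {"x":0,"y":0,"z":0,"yaw":0,"grip":1}
    - {"x":0,"y":0,"z":0,"yaw":0,"grip":1}
  grip_force: 40

```text
time_s: 4.38
eef_pos: [524.8, 58.5, 21.1]
eef_rot: [3.141, 0.003, 2.938]
contact_force: [-0.8, -0.1, 6.6]
opening: 0.612
finger_force: 42.8
```

Emit:
drive_tool:
  deltas:
    - {"x":0,"y":0,"z":-0.15,"yaw":0,"grip":1}
    - {"x":0,"y":0,"z":-0.5,"yaw":0,"grip":1}
    - {"x":0,"y":0,"z":-0.7,"yaw":0,"grip":1}
    - {"x":0,"y":0,"z":-0.5,"yaw":0,"grip":1}
    - {"x":0,"y":0,"z":0,"yaw":0,"grip":1}

```text
time_s: 5.0
eef_pos: [525.8, 58.5, 133.4]
eef_rot: [3.14, 0.006, 2.938]
contact_force: [0.1, 0.3, -1.6]
opening: 0.614
finger_force: 42.6
```

```bash
python3 - <<'E'
from h import *
st=robot.get_state();plan(st["eef_pos"],st["eef_rot"][2],[506.0,-305.3,80],st["eef_rot"][2]);print(st["contact_force"],st["eef_pos"],st["eef_rot"])
E
```

```text
shift units [-0.903 -6.005  0.891] yaw units -0.0
[ 0.12513128  0.33808791 -1.55744563] [525.84237788  58.53769834 133.43648341] [3.14016955 0.00634067 2.93784715]
```

Emit:
drive_tool:
  deltas:
    - {"x":-0.06,"y":-0.4,"z":0,"yaw":0,"grip":1}
    - {"x":-0.12,"y":-0.8,"z":0,"yaw":0,"grip":1}
    - {"x":-0.12,"y":-0.8,"z":0,"yaw":0,"grip":1}
    - {"x":-0.12,"y":-0.8,"z":0,"yaw":0,"grip":1}
    - {"x":-0.12,"y":-0.8,"z":0,"yaw":0,"grip":1}
    - {"x":-0.12,"y":-0.8,"z":0,"yaw":0,"grip":1}
    - {"x":-0.12,"y":-0.8,"z":0.2,"yaw":0,"grip":1}
    - {"x":-0.09,"y":-0.6,"z":0.35,"yaw":0,"grip":1}
    - {"x":-0.03,"y":-0.2,"z":0.35,"yaw":0,"grip":1}
    - {"x":0,"y":0,"z":0,"yaw":0,"grip":1}

```text
time_s: 6.25
eef_pos: [500.5, -303.9, 72.8]
eef_rot: [3.138, -0.007, 2.936]
contact_force: [0.6, 0.6, -1.2]
opening: 0.614
finger_force: 42.7
```

```bash
python3 - <<'E'
from h import *
st=robot.get_state();print(st["contact_force"],st["eef_pos"],st["eef_rot"])
p,st=shot("wrist");cv2.imwrite("pics/w3.png",p["color"]);W=cloud(p,st)
w=top(W,st["eef_pos"],35,90,160)
h=np.median(w[:,2]);print("lid",h,w.mean(0));w=w[abs(w[:,2]-h)<5];print(rect(w)[0],enc(w[:,:2]),len(w))
w=top(W,(506,-306),65,2.5,12);print("coaster",enc(w[:,:2]),np.median(w[:,2]))
E
```

```text
[ 0.62007739  0.615503   -1.20826658] [ 500.52670374 -303.861753     72.80457341] [ 3.1381565  -0.00664431  2.93603695]
lid 125.49329183164937 [ 488.52263929 -301.03347572  125.99700783]
(494.2320556640625, -302.4906005859375) ((489.25738525390625, -301.5389404296875), 33.045589447021484) 13344
coaster ((505.5924072265625, -305.53662109375), 55.85569381713867) 4.258242091852267
```

View pics/w3.png

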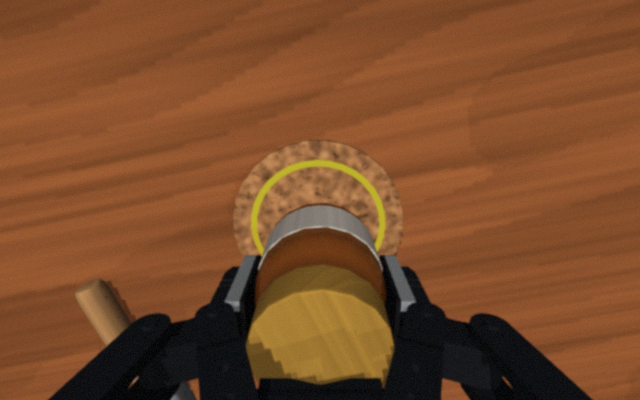

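Emit:
drive_tool:
  deltas:
    - {"x":-0.1,"y":0,"z":0.2,"yaw":0,"grip":1}
    - {"x":0,"y":0,"z":0.25,"yaw":0,"grip":1}
    - {"x":0,"y":0,"z":0.15,"yaw":0,"grip":1}
    - {"x":0,"y":0,"z":0,"yaw":0,"grip":1}
    - {"x":0,"y":0,"z":0,"yaw":0,"grip":1}

```text
time_s: 6.92
eef_pos: [509.5, -306.2, 40.7]
eef_rot: [-3.141, 0.0, 2.938]
contact_force: [0.0, -0.4, -1.4]
opening: 0.61
finger_force: 42.7
```

```bash
python3 - <<'E'
from h import *
st=robot.get_state();print(st["contact_force"],st["eef_pos"],st["eef_rot"])
p,st=shot("wrist");W=cloud(p,st)
m=np.zeros((400,640),bool);m[295:360,275:365]=1;w=W[m]
A=np.c_[w[:,:2]-st["eef_pos"][:2],np.ones(len(w))]
for i in range(4):
    s=np.linalg.lstsq(A,w[:,2],rcond=None)[0];r=abs(A@s-w[:,2]);k=r<max(1.5,np.median(r)*2);A,w=A[k],w[k]
print("plane",s,len(w))
E
```

```text
[ 0.03082529 -0.41198239 -1.43910346] [ 509.46123321 -306.19397594   40.70467898] [-3.14142885e+00  2.96572202e-04  2.93805674e+00]
 ** On entry to DLASCL parameter number  4 had an illegal value
 ** On entry to DLASCL parameter number  4 had an illegal valueTraceback (most recent call last):
  File "<stdin>", line 7, in <module>
    x, resids, rank, s = _umath_linalg.lstsq(a, b, rcond,
                         ~~~~~~~~~~~~~~~~~~~^^^^^^^^^^^^^
                                             signature=signature)
                                             ^^^^^^^^^^^^^^^^^^^^
    raise LinAlgError("SVD did not converge in Linear Least Squares")
numpy.linalg.LinAlgError: SVD did not converge in Linear Least Squares
```

```bash
python3 - <<'E'
from h import *
p,st=shot("wrist");W=cloud(p,st)
m=np.zeros((400,640),bool);m[295:360,275:365]=1;w=W[m];w=w[np.isfinite(w[:,0])]
A=np.c_[w[:,:2]-st["eef_pos"][:2],np.ones(len(w))]
for i in range(6):
    s=np.linalg.lstsq(A,w[:,2],rcond=None)[0];r=abs(A@s-w[:,2]);k=r<max(1.2,np.median(r)*2);A,w=A[k],w[k]
print("plane",s,len(w),w.mean(0))
E
```

```text
plane [-1.05073143e-03  1.10135684e-03  9.36726868e+01] 5646 [ 498.94421831 -303.40669067   93.68730121]
```

Emit:
drive_tool:
  deltas:
    - {"x":0.04,"y":0,"z":0.12,"yaw":0,"grip":1}
    - {"x":0,"y":0,"z":0.05,"yaw":0,"grip":1}
    - {"x":0,"y":0,"z":0.02,"yaw":0,"grip":1}
    - {"x":0,"y":0,"z":0,"yaw":0,"grip":1}
    - {"x":0,"y":0,"z":0,"yaw":0,"grip":1}

```text
time_s: 7.65
eef_pos: [507.1, -305.8, 29.2]
eef_rot: [-3.141, 0.0, 2.938]
contact_force: [-0.2, -0.2, -2.3]
opening: 0.614
finger_force: 42.7
```

Emit:
drive_tool:
  deltas:
    - {"x":0,"y":0,"z":0.02,"yaw":0,"grip":1}
    - {"x":0,"y":0,"z":0.015,"yaw":0,"grip":1}
    - {"x":0,"y":0,"z":0.01,"yaw":0,"grip":1}
    - {"x":0,"y":0,"z":0,"yaw":0,"grip":1}
    - {"x":0,"y":0,"z":0,"yaw":0,"grip":1}

```text
time_s: 8.28
eef_pos: [507.0, -305.7, 26.4]
eef_rot: [3.142, 0.0, 2.938]
contact_force: [-0.1, 0.4, -1.7]
opening: 0.613
finger_force: 42.7
```

Emit:
drive_tool:
  deltas:
    - {"x":0,"y":0,"z":0.012,"yaw":0,"grip":1}
    - {"x":0,"y":0,"z":0.006,"yaw":0,"grip":1}
    - {"x":0,"y":0,"z":0,"yaw":0,"grip":1}
    - {"x":0,"y":0,"z":0,"yaw":0,"grip":1}

```text
time_s: 8.78
eef_pos: [507.0, -305.8, 26.2]
eef_rot: [-3.141, 0.0, 2.938]
contact_force: [-3.0, 1.3, 5.5]
opening: 0.617
finger_force: 43.3
```

Emit:
drive_tool:
  deltas:
    - {"x":0,"y":0,"z":0,"yaw":0,"grip":-0.3}
    - {"x":0,"y":0,"z":0,"yaw":0,"grip":-0.5}
    - {"x":0,"y":0,"z":0,"yaw":0,"grip":-1}
    - {"x":0,"y":0,"z":0,"yaw":0,"grip":-1}
    - {"x":0,"y":0,"z":0,"yaw":0,"grip":-1}
    - {"x":0,"y":0,"z":-0.2,"yaw":0,"grip":-1}
    - {"x":0,"y":0,"z":-0.6,"yaw":0,"grip":-1}
    - {"x":0,"y":0,"z":-1,"yaw":0,"grip":-1}
    - {"x":0,"y":0,"z":-1,"yaw":0,"grip":-1}
    - {"x":0,"y":0,"z":-0.6,"yaw":0,"grip":-1}
    - {"x":0,"y":0,"z":0,"yaw":0,"grip":-1}

```text
time_s: 10.15
eef_pos: [509.3, -307.5, 234.9]
eef_rot: [-3.137, 0.009, 2.938]
contact_force: [-0.1, -0.1, 0.1]
opening: 0.999
finger_force: 0.0
```

```bash
python3 - <<'E'
from h import *
p,st=shot("top");W=cloud(p,st);measure(W)
p,st=shot("wrist");W=cloud(p,st)
w=top(W,(506,-305),45,70,95);print("jar now",w.mean(0),enc(w[:,:2]));w=top(W,(506,-306),65,2.5,12);print(enc(w[:,:2]))
plan(st["eef_pos"],st["eef_rot"][2],[460.5,336,231],np.pi+np.radians(5.6))
E
```

```text
coaster [ 504.1 -295.7    5.5] 5.2 [array([ 506.3, -306.6]), np.float64(69.4)] 612
handle [460.8 335.1  31.1] 31.1 ((460.39154052734375, 335.6285705566406), (73.49769592285156, 19.046039581298828), 5.837954521179199) 170
bed [656.7  23.6  23.5] 23.5 ((667.4627685546875, 22.92816162109375), (79.68696594238281, 135.0286102294922), 77.7038803100586) 733
jar now [ 505.20358316 -304.67852502   78.76152322] ((506.5113830566406, -304.9825439453125), 24.104496002197266)
((506.1507873535156, -305.50701904296875), 56.01643371582031)
shift units [ 2.941 10.327  0.018] yaw units -1.727
```

Emit:
drive_tool:
  deltas:
    - {"x":0.12,"y":0.43,"z":0,"yaw":0,"grip":-1}
    - {"x":0.245,"y":0.86,"z":0,"yaw":0,"grip":-1}
    - {"x":0.245,"y":0.86,"z":0,"yaw":0,"grip":-1}
    - {"x":0.245,"y":0.86,"z":0,"yaw":0,"grip":-1}
    - {"x":0.245,"y":0.86,"z":0,"yaw":0,"grip":-1}
    - {"x":0.245,"y":0.86,"z":0,"yaw":0,"grip":-1}
    - {"x":0.245,"y":0.86,"z":0,"yaw":0,"grip":-1}
    - {"x":0.245,"y":0.86,"z":0,"yaw":0,"grip":-1}
    - {"x":0.245,"y":0.86,"z":0,"yaw":0,"grip":-1}
    - {"x":0.245,"y":0.86,"z":0,"yaw":0,"grip":-1}
    - {"x":0.245,"y":0.86,"z":0,"yaw":0,"grip":-1}
    - {"x":0.245,"y":0.86,"z":0,"yaw":0,"grip":-1}
    - {"x":0.12,"y":0.43,"z":0,"yaw":0,"grip":-1}
    - {"x":0,"y":0,"z":0,"yaw":-0.9,"grip":-1}
    - {"x":0,"y":0,"z":0,"yaw":-0.83,"grip":-1}
    - {"x":0,"y":0,"z":0,"yaw":0,"grip":-1}
    - {"x":0,"y":0,"z":0,"yaw":0,"grip":-1}

```text
time_s: 12.38
eef_pos: [458.5, 336.1, 228.3]
eef_rot: [-3.141, -0.002, -3.045]
contact_force: [0.2, -0.3, -0.5]
opening: 1.001
finger_force: 0.0
```

```bash
cat >> h.py <<'E'
def bladefit(p,W,c,yaw,z0,z1):
    # points in box along the blade; returns nothing fancy
    u=np.array([np.cos(yaw),np.sin(yaw)]);n=np.array([-u[1],u[0]])
    d=W[...,:2]-np.array(c);a=d@u;b=d@n
    m=(a>-45)&(a<165)&(abs(b)<25)&(W[...,2]>z0)&(W[...,2]<z1)
    return a[m],b[m],W[m]
E
python3 - <<'E'
from h import *
p,st=shot("wrist");print(st["eef_pos"],st["eef_rot"]);cv2.imwrite("pics/w4.png",p["color"]);W=cloud(p,st)
measure(W)
w=top(W,(460,335),60,24,45);print(rect(w))
r=robot.regions_of(p,"blade")
for d in r[:2]:
    w=W[d["region"]];print(d["confidence"],d["extent"],rect(w[np.isfinite(w[:,0])]))
# steel edges relative to handle axis
a,b,w=bladefit(p,W,(460.4,335.7),np.radians(5.6),-5,50)
for lo in range(-40,170,15):
    k=(a>lo)&(a<lo+15);
    if k.sum()>5:
        zz=w[k][:,2];bb=b[k];t=zz>np.median(zz[abs(bb)<7])-1.0 if (abs(bb)<7).any() else zz>0
        print(lo,np.median(zz[abs(bb)<7]).round(1),np.percentile(bb[t],[3,97]).round(1))
E
```

```text
[458.53111932 336.11405734 228.34951766] [-3.14083811e+00 -2.03648596e-03 -3.04503744e+00]
handle [458.8 336.2  30.7] 30.8 ((460.3545227050781, 336.2540588378906), (74.18106842041016, 17.966846466064453), 5.0213303565979) 1283
bed [639.7  34.9  23.1] 23.0 ((667.8236083984375, 23.299007415771484), (81.19715881347656, 137.0695037841797), 78.14645385742188) 3507
((460.3545227050781, 336.2540588378906), (74.18106842041016, 17.966846466064453), 5.0213303565979)
0.78 [307.7, 131.7, 21.4, 160.8] ((519.9134521484375, 340.6695556640625), (193.6822052001953, 25.264644622802734), 6.078022003173828)
-40 30.3 [-7.   8.6]
-25 30.9 [-7.1  8.7]
-10 31.0 [-6.8  8.3]
5 30.9 [-7.4  8.8]
20 31.0 [-7.6  8.9]
35 14.8 [-11.4  11.5]
50 13.5 [-10.6  11.6]
65 12.4 [-10.7  11.7]
80 11.2 [-10.9  11.8]
95 10.0 [-11.1  12. ]
110 8.9 [-11.3  11. ]
125 7.6 [-11.5  11. ]
140 6.5 [-11.7  11.1]
155 3.3 [-23.   23.6]
```

View pics/w4.png

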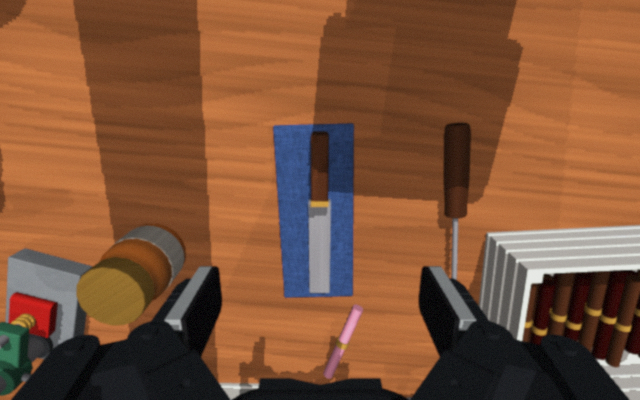

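```bash
python3 - <<'E'
from h import *
st=robot.get_state();plan(st["eef_pos"],st["eef_rot"][2],[472.3,337.4,6],np.pi+np.radians(5.5))
E
```

```text
shift units [-0.219 -0.     3.715] yaw units 0.005
```

Emit:
drive_tool:
  deltas:
    - {"x":-0.22,"y":0,"z":0.5,"yaw":0,"grip":-1}
    - {"x":0,"y":0,"z":0.9,"yaw":0,"grip":-1}
    - {"x":0,"y":0,"z":0.9,"yaw":0,"grip":-1}
    - {"x":0,"y":0,"z":0.7,"yaw":0,"grip":-1}
    - {"x":0,"y":0,"z":0.4,"yaw":0,"grip":-1}
    - {"x":0,"y":0,"z":0.15,"yaw":0,"grip":-1}
    - {"x":0,"y":0,"z":0,"yaw":0,"grip":-1}
    - {"x":0,"y":0,"z":0,"yaw":0,"grip":-1}

```text
time_s: 13.48
eef_pos: [474.1, 338.3, 17.8]
eef_rot: [3.14, 0.003, -3.044]
contact_force: [0.3, 0.1, 1.4]
opening: 0.998
finger_force: 0.0
```

Emit:
drive_tool:
  deltas:
    - {"x":0.02,"y":-0.012,"z":0.14,"yaw":0,"grip":-1}
    - {"x":0,"y":0,"z":0.06,"yaw":0,"grip":-1}
    - {"x":0,"y":0,"z":0,"yaw":0,"grip":-0.3}
    - {"x":0,"y":0,"z":0,"yaw":0,"grip":0.2}
    - {"x":0,"y":0,"z":0,"yaw":0,"grip":1}
    - {"x":0,"y":0,"z":0,"yaw":0,"grip":1}
    - {"x":0,"y":0,"z":0,"yaw":0,"grip":1}
    - {"x":0,"y":0,"z":0,"yaw":0,"grip":1}
    - {"x":0,"y":0,"z":0,"yaw":0,"grip":1}
    - {"x":0,"y":0,"z":0,"yaw":0,"grip":1}
    - {"x":0,"y":0,"z":0,"yaw":0,"grip":1}
  grip_force: 80

```text
time_s: 14.85
eef_pos: [472.2, 337.0, 4.7]
eef_rot: [3.141, 0.001, -3.043]
contact_force: [0.5, 0.3, 4.8]
opening: 0.195
finger_force: 79.4
```

Emit:
drive_tool:
  deltas:
    - {"x":0,"y":0,"z":-0.15,"yaw":0,"grip":1}
    - {"x":0,"y":0,"z":-0.5,"yaw":0,"grip":1}
    - {"x":0,"y":0,"z":-0.8,"yaw":0,"grip":1}
    - {"x":0,"y":0,"z":-0.7,"yaw":0.6,"grip":1}
    - {"x":0,"y":0,"z":0,"yaw":0.6,"grip":1}
    - {"x":0,"y":0,"z":0,"yaw":0.56,"grip":1}
    - {"x":0,"y":0,"z":0,"yaw":0,"grip":1}
    - {"x":0,"y":0,"z":0,"yaw":0,"grip":1}

```text
time_s: 15.85
eef_pos: [471.2, 336.5, 132.8]
eef_rot: [-3.141, -0.001, 2.934]
contact_force: [0.1, 0.1, -1.8]
opening: 0.194
finger_force: 78.7
```

```bash
cat >> h.py <<'E'
def inhand(n,zlo=-6,zhi=20,lo=45,hi=170):
    p,st=shot(n);W=cloud(p,st);T=R.from_euler('xyz',st["eef_rot"]).as_matrix()
    L=(W-st["eef_pos"])@T  # tool coords: blade along -x
    m=(-L[...,0]>lo)&(-L[...,0]<hi)&(abs(L[...,1])<25)&(-L[...,2]>zlo)&(-L[...,2]<zhi)
    w=L[m];a=-w[:,0];h=-w[:,2]
    if len(w)<8:print(n,"few",len(w));return
    s=np.polyfit(a,h,1);q=np.polyfit(a,w[:,1],1)
    print(n,len(w),"top height line",np.round(s,4),"at80",np.polyval(s,80).round(2),"side slope",q.round(4),"at 80",np.polyval(q,80).round(2),"a range",np.percentile(a,[0,2,98,100]).round(1))
    return w
E
python3 - <<'E'
from h import *
inhand("top");inhand("scene");inhand("wrist")
p,st=shot("top")
W=cloud(p);c=p["color"].astype(int);m=(c[...,2]>110)&(c[...,1]<60)&(c[...,0]<60)&(np.hypot(W[...,0]-660,W[...,1]-25)<60)
w=W[m];print("red",rect(w),len(w),np.median(w[:,2]))
print(st["eef_pos"],st["eef_rot"],st["contact_force"],st["wrist_torque"])
plan(st["eef_pos"],st["eef_rot"][2],[456,69,133],np.pi-.213)
E
```

```text
top 367 top height line [-0.0784 12.4528] at80 6.18 side slope [ 0.0053 -1.172 ] at 80 -0.75 a range [ 45.   47.1 143.4 145.5]
scene 318 top height line [-0.072 13.235] at80 7.48 side slope [-0.0205  2.3219] at 80 0.68 a range [ 45.9  47.4 145.  146. ]
wrist 922 top height line [-0.082  12.4513] at80 5.89 side slope [-0.0118  1.1802] at 80 0.23 a range [45.  45.2 58.1 59.9]
red ((654.0695190429688, 25.085241317749023), (37.813838958740234, 33.197391510009766), 80.53195190429688) 59 40.94733269485528
[471.50227917 336.64734171 132.99656054] [-3.14114266e+00 -5.94904431e-04  2.93331534e+00] [-0.16993853 -1.10368783 -1.59361089] [0.00103134 0.04614298 0.03863075]
shift units [-0.67  -4.418 -0.   ] yaw units 0.027
```

Emit:
drive_tool:
  deltas:
    - {"x":-0.05,"y":-0.37,"z":0,"yaw":0,"grip":1}
    - {"x":-0.11,"y":-0.74,"z":0,"yaw":0,"grip":1}
    - {"x":-0.11,"y":-0.74,"z":0,"yaw":0,"grip":1}
    - {"x":-0.11,"y":-0.74,"z":0,"yaw":0,"grip":1}
    - {"x":-0.11,"y":-0.74,"z":0,"yaw":0,"grip":1}
    - {"x":-0.11,"y":-0.74,"z":0,"yaw":0,"grip":1}
    - {"x":-0.07,"y":-0.37,"z":0,"yaw":0,"grip":1}
    - {"x":0,"y":0,"z":0,"yaw":0,"grip":1}
    - {"x":0,"y":0,"z":0,"yaw":0,"grip":1}

```text
time_s: 17.18
eef_pos: [455.5, 67.8, 133.4]
eef_rot: [3.141, -0.0, 2.932]
contact_force: [0.3, -0.2, -1.1]
opening: 0.192
finger_force: 78.8
```

```bash
python3 - <<'E'
from h import *
for n in("top","scene"):
    inhand(n)
    p,st=shot(n);W=cloud(p)
    w=top(W,(665,25),90,19,29);r=rect(w);print("bed",r)
    y=np.radians(r[2]-90);u=np.array([np.cos(y),np.sin(y)]);o=np.array(r[0])-7.5*u
    c=p["color"].astype(int);m=(c[...,2]>110)&(c[...,1]<60)&(c[...,0]<60)&(np.hypot(W[...,0]-660,W[...,1]-25)<60)&(W[...,2]>25)
    w=W[m];d=w[:,:2]-o;a=d@u;b=d@np.array([-u[1],u[0]]);print("origin",o,"shoe a,b range",np.percentile(a,[1,99]),np.percentile(b,[1,99]),np.median(w[:,2]))
print(st["eef_pos"],st["eef_rot"],st["contact_force"],st["wrist_torque"])
E
```

```text
top 344 top height line [-0.0806 12.8519] at80 6.4 side slope [-0.0034  0.3593] at 80 0.09 a range [ 45.2  47.  143.7 145.4]
bed ((667.4375, 22.957958221435547), (79.82137298583984, 135.19871520996094), 77.74939727783203)
origin [660.10828344  24.54936786] shoe a,b range [-23.41101084  12.6388707 ] [-20.29469837  19.1808269 ] 40.670420272971455
scene 230 top height line [-0.0676 12.6434] at80 7.23 side slope [-0.0197  2.9659] at 80 1.39 a range [ 45.6  47.2 145.6 146.9]
bed ((669.3472900390625, 22.402729034423828), (85.10779571533203, 136.88214111328125), 77.22533416748047)
origin [662.03293589  24.06110878] shoe a,b range [-13.36518593   5.57270124] [ 3.0602777  13.89809626] 41.6223506261187
[455.74535388  68.47192104 133.33169131] [ 3.14147359e+00 -5.56129595e-05  2.93389154e+00] [-0.73080055 -0.19595159 -1.70481172] [ 0.05335189 -0.00595946 -0.01415703]
```

Emit:
drive_tool:
  deltas:
    - {"x":-0.2,"y":0.015,"z":0.3,"yaw":0.03,"grip":1}
    - {"x":-0.23,"y":0,"z":0.6,"yaw":0,"grip":1}
    - {"x":0,"y":0,"z":0.5,"yaw":0,"grip":1}
    - {"x":0,"y":0,"z":0.25,"yaw":0,"grip":1}
    - {"x":0,"y":0,"z":0.05,"yaw":0,"grip":1}
    - {"x":0,"y":0,"z":0,"yaw":0,"grip":1}
    - {"x":0,"y":0,"z":0,"yaw":0,"grip":1}
    - {"x":0,"y":0,"z":0,"yaw":0,"grip":1}

```text
time_s: 18.38
eef_pos: [482.1, 63.3, 32.3]
eef_rot: [3.141, 0.002, 2.927]
contact_force: [0.1, 0.2, -1.6]
opening: 0.197
finger_force: 78.7
```

```bash
cat >> h.py <<'E'
def rel():
    st=robot.get_state();d=st["eef_pos"][:2]-np.array([660.2,24.6]);y=np.radians(-12.25);u=np.array([np.cos(y),np.sin(y)]);n=np.array([-u[1],u[0]])
    f=st["contact_force"]
    print("tip a",(d@u+145.5).round(2),"b",(d@n).round(2),"z",st["eef_pos"][2].round(2),"yaw err",np.degrees(st["eef_rot"][2]-np.pi-y).round(2),"rp",np.round(st["eef_rot"][:2],4),"Fa",(f[:2]@u).round(2),"Fb",(f[:2]@n).round(2),"Fz",f[2].round(2),"tq",np.round(st["wrist_torque"],3),"t",st["time_s"])
E
python3 - <<'E'
from h import *
rel();inhand("top");inhand("scene");rel()
E
```

```text
tip a -36.75 b 0.01 z 32.26 yaw err -0.02 rp [3.1412e+00 1.9000e-03] Fa 0.02 Fb 0.18 Fz -1.6 tq [-0.013  0.029 -0.031] t 18.375
top 367 top height line [-0.0262  8.3942] at80 6.3 side slope [-0.0069  0.7866] at 80 0.24 a range [ 45.2  47.8 168.3 169.8]
scene 266 top height line [-0.0459 10.4373] at80 6.77 side slope [ 0.0601 -3.7749] at 80 1.03 a range [ 45.1  48.2 168.3 169.7]
tip a -37.15 b -0.11 z 31.91 yaw err -0.03 rp [3.1414e+00 1.1000e-03] Fa -1.31 Fb -0.92 Fz -0.56 tq [ 0.007 -0.101  0.011] t 18.475
```

Emit:
drive_tool:
  deltas:
    - {"x":0,"y":0,"z":0.06,"yaw":0,"grip":1}
    - {"x":0,"y":0,"z":0.03,"yaw":0,"grip":1}
    - {"x":0,"y":0,"z":0.01,"yaw":0,"grip":1}
    - {"x":0,"y":0,"z":0,"yaw":0,"grip":1}
    - {"x":0,"y":0,"z":0,"yaw":0,"grip":1}

```text
time_s: 19.1
eef_pos: [481.3, 63.3, 25.3]
eef_rot: [-3.142, -0.0, 2.927]
contact_force: [0.1, -1.0, -1.5]
opening: 0.196
finger_force: 78.7
```

```bash
python3 -c "
from h import *
rel()"
```

```text
tip a -37.57 b -0.16 z 25.33 yaw err -0.02 rp [-3.1416 -0.    ] Fa 0.33 Fb -0.91 Fz -1.48 tq [-0.047  0.039  0.015] t 19.1
```

Emit:
drive_tool:
  deltas:
    - {"x":0,"y":0,"z":0.012,"yaw":0,"grip":1}
    - {"x":0,"y":0,"z":0,"yaw":0,"grip":1}
    - {"x":0,"y":0,"z":0,"yaw":0,"grip":1}
    - {"x":0,"y":0,"z":0,"yaw":0,"grip":1}

```text
time_s: 19.6
eef_pos: [481.3, 63.3, 24.7]
eef_rot: [-3.142, 0.0, 2.927]
contact_force: [-0.3, -0.2, -1.5]
opening: 0.196
finger_force: 78.8
```

```bash
python3 -c "
from h import *
rel()"
```

```text
tip a -37.52 b -0.16 z 24.66 yaw err -0.02 rp [-3.1416e+00  2.0000e-04] Fa -0.21 Fb -0.28 Fz -1.55 tq [0.033 0.04  0.02 ] t 19.6
```

Emit:
drive_tool:
  deltas:
    - {"x":0,"y":0,"z":0.007,"yaw":0,"grip":1}
    - {"x":0,"y":0,"z":0,"yaw":0,"grip":1}
    - {"x":0,"y":0,"z":0,"yaw":0,"grip":1}

```text
time_s: 19.98
eef_pos: [481.3, 63.3, 24.3]
eef_rot: [-3.142, 0.0, 2.927]
contact_force: [-0.9, 0.2, 0.3]
opening: 0.191
finger_force: 78.9
```

```bash
python3 -c "
from h import *
rel()"
```

```text
tip a -37.56 b -0.15 z 24.29 yaw err -0.02 rp [-3.1416e+00  1.0000e-04] Fa -0.87 Fb -0.02 Fz 0.32 tq [-0.041 -0.001 -0.026] t 19.975
```

Emit:
drive_tool:
  deltas:
    - {"x":0,"y":0,"z":0.007,"yaw":0,"grip":1}
    - {"x":0,"y":0,"z":0,"yaw":0,"grip":1}
    - {"x":0,"y":0,"z":0,"yaw":0,"grip":1}

```text
time_s: 20.35
eef_pos: [481.3, 63.3, 23.9]
eef_rot: [3.142, 0.0, 2.927]
contact_force: [-2.2, 0.0, 2.2]
opening: 0.196
finger_force: 79.2
```

```bash
python3 -c "
from h import *
rel()"
```

```text
tip a -37.55 b -0.16 z 23.91 yaw err -0.03 rp [3.1416e+00 2.0000e-04] Fa -2.16 Fb -0.47 Fz 2.17 tq [-0.065 -0.074 -0.07 ] t 20.35
```

Emit:
drive_tool:
  deltas:
    - {"x":-0.1,"y":0,"z":-0.005,"yaw":0,"grip":1}
    - {"x":-0.12,"y":0,"z":0,"yaw":0,"grip":1}
    - {"x":-0.12,"y":0,"z":0,"yaw":0,"grip":1}
    - {"x":-0.12,"y":0,"z":0,"yaw":0,"grip":1}
    - {"x":-0.1,"y":0.003,"z":0,"yaw":0,"grip":1}
    - {"x":-0.05,"y":0,"z":0,"yaw":0,"grip":1}
    - {"x":0,"y":0,"z":0,"yaw":0,"grip":1}
    - {"x":0,"y":0,"z":0,"yaw":0,"grip":1}

```text
time_s: 21.35
eef_pos: [517.9, 55.5, 24.3]
eef_rot: [3.142, 0.002, 2.927]
contact_force: [1.6, 0.1, 0.1]
opening: 0.196
finger_force: 79.2
```

```bash
python3 - <<'E'
from h import *
rel()
p,st=shot("scene");cv2.imwrite("pics/s5.png",cv2.resize(p["color"][165:245,255:375],None,fx=6,fy=6,interpolation=3))
E
```

```text
tip a -0.1 b 0.05 z 24.29 yaw err -0.03 rp [3.1416e+00 1.8000e-03] Fa 1.57 Fb 0.43 Fz 0.08 tq [-0.103 -0.458 -0.03 ] t 21.35
```

View pics/s5.png

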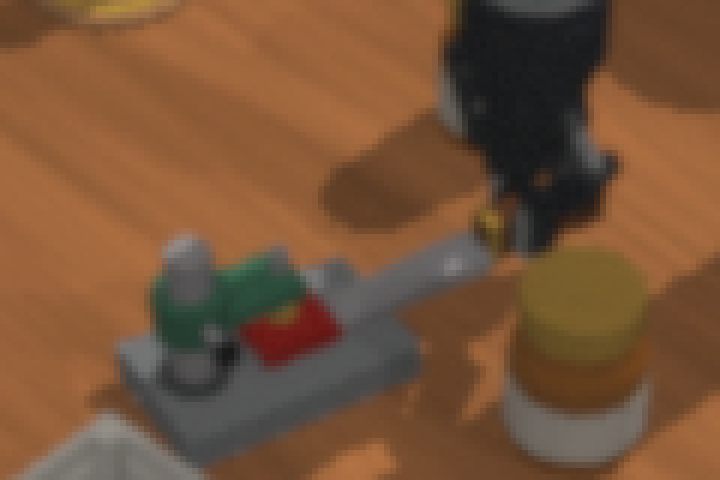

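The enlarged scene crop shows the blade lying on the bed and entering under the red shoe at about (330,320), aimed straight at it. There is no contact yet. I'll advance in small steps.

Emit:
drive_tool:
  deltas:
    - {"x":-0.05,"y":0,"z":0,"yaw":0,"grip":1}
    - {"x":-0.05,"y":0,"z":0,"yaw":0,"grip":1}
    - {"x":0,"y":0,"z":0,"yaw":0,"grip":1}
    - {"x":0,"y":0,"z":0,"yaw":0,"grip":1}

```text
time_s: 21.9
eef_pos: [522.6, 54.5, 24.2]
eef_rot: [3.142, -0.0, 2.928]
contact_force: [-1.4, 0.4, 5.3]
opening: 0.196
finger_force: 79.6
```

```bash
python3 -c "
from h import *
rel()"
```

```text
tip a 4.73 b 0.04 z 24.16 yaw err -0.02 rp [ 3.1415e+00 -4.0000e-04] Fa -1.48 Fb 0.13 Fz 5.27 tq [ 0.03   0.023 -0.002] t 21.9
```

Emit:
drive_tool:
  deltas:
    - {"x":-0.05,"y":0,"z":0,"yaw":0,"grip":1}
    - {"x":0,"y":0,"z":0,"yaw":0,"grip":1}
    - {"x":0,"y":0,"z":0,"yaw":0,"grip":1}

```text
time_s: 22.28
eef_pos: [525.8, 53.8, 24.1]
eef_rot: [3.142, -0.0, 2.927]
contact_force: [-2.0, 0.3, 4.9]
opening: 0.197
finger_force: 79.7
```

```bash
python3 -c "
from h import *
rel()"
```

```text
tip a 7.92 b 0.01 z 24.13 yaw err -0.02 rp [ 3.1416e+00 -1.0000e-04] Fa -1.99 Fb -0.12 Fz 4.91 tq [-0.006 -0.001  0.055] t 22.275
```

Emit:
drive_tool:
  deltas:
    - {"x":-0.03,"y":0,"z":-0.005,"yaw":0,"grip":1}
    - {"x":0,"y":0,"z":0,"yaw":0,"grip":1}
    - {"x":0,"y":0,"z":0,"yaw":0,"grip":1}

```text
time_s: 22.65
eef_pos: [527.5, 53.4, 24.3]
eef_rot: [-3.142, -0.0, 2.927]
contact_force: [-2.4, 0.6, 3.6]
opening: 0.198
finger_force: 79.6
```

```bash
python3 -c "
from h import *
rel()"
```

```text
tip a 9.69 b -0.03 z 24.28 yaw err -0.02 rp [-3.1416e+00 -2.0000e-04] Fa -2.43 Fb 0.08 Fz 3.61 tq [0.058 0.066 0.031] t 22.65
```

Emit:
drive_tool:
  deltas:
    - {"x":-0.03,"y":0,"z":0,"yaw":0,"grip":1}
    - {"x":0,"y":0,"z":0,"yaw":0,"grip":1}
    - {"x":0,"y":0,"z":0,"yaw":0,"grip":1}

```text
time_s: 23.02
eef_pos: [529.5, 52.9, 24.3]
eef_rot: [-3.142, 0.0, 2.927]
contact_force: [-1.6, 0.2, 2.5]
opening: 0.198
finger_force: 79.6
```

```bash
python3 -c "
from h import *
rel()"
```

```text
tip a 11.72 b -0.04 z 24.29 yaw err -0.03 rp [-3.1415e+00  1.0000e-04] Fa -1.59 Fb -0.14 Fz 2.51 tq [0.027 0.015 0.027] t 23.025
```

Emit:
drive_tool:
  deltas:
    - {"x":-0.035,"y":0,"z":-0.003,"yaw":0,"grip":1}
    - {"x":0,"y":0,"z":0,"yaw":0,"grip":1}
    - {"x":0,"y":0,"z":0,"yaw":0,"grip":1}

```text
time_s: 23.4
eef_pos: [531.7, 52.5, 24.5]
eef_rot: [-3.142, 0.0, 2.927]
contact_force: [0.2, 0.2, 1.7]
opening: 0.194
finger_force: 79.4
```

```bash
python3 -c "
from h import *
rel()"
```

```text
tip a 14.02 b -0.04 z 24.45 yaw err -0.03 rp [-3.1415e+00  5.0000e-04] Fa 0.2 Fb 0.22 Fz 1.74 tq [-0.021 -0.123 -0.007] t 23.4
```

Emit:
drive_tool:
  deltas:
    - {"x":-0.035,"y":0,"z":0,"yaw":0,"grip":1}
    - {"x":0,"y":0,"z":0,"yaw":0,"grip":1}
    - {"x":0,"y":0,"z":0,"yaw":0,"grip":1}

```text
time_s: 23.78
eef_pos: [533.6, 52.1, 24.5]
eef_rot: [-3.142, 0.0, 2.927]
contact_force: [-0.2, 0.0, 2.1]
opening: 0.197
finger_force: 79.4
```

```bash
python3 -c "
from h import *
rel()"
```

```text
tip a 15.96 b -0.02 z 24.51 yaw err -0.02 rp [-3.1416e+00  2.0000e-04] Fa -0.16 Fb -0.01 Fz 2.12 tq [ 0.008 -0.038 -0.043] t 23.775
```

Emit:
drive_tool:
  deltas:
    - {"x":-0.035,"y":0,"z":0,"yaw":0,"grip":1}
    - {"x":0,"y":0,"z":0,"yaw":0,"grip":1}
    - {"x":0,"y":0,"z":0,"yaw":0,"grip":1}

```text
time_s: 24.15
eef_pos: [534.3, 51.9, 24.5]
eef_rot: [-3.142, -0.002, 2.928]
contact_force: [-4.3, 1.7, 5.8]
opening: 0.195
finger_force: 79.6
```

```bash
python3 -c "
from h import *
rel()"
```

```text
tip a 16.71 b -0.04 z 24.47 yaw err -0.01 rp [-3.1416e+00 -2.3000e-03] Fa -4.54 Fb 0.71 Fz 5.77 tq [ 0.111  0.649 -0.033] t 24.15
```

Emit:
drive_tool:
  deltas:
    - {"x":-0.035,"y":0,"z":0,"yaw":0,"grip":1}
    - {"x":0,"y":0,"z":0,"yaw":0,"grip":1}
    - {"x":0,"y":0,"z":0,"yaw":0,"grip":1}

```text
time_s: 24.52
eef_pos: [535.1, 51.7, 24.5]
eef_rot: [-3.142, -0.005, 2.928]
contact_force: [-7.9, 2.4, 8.9]
opening: 0.198
finger_force: 80.2
```

```bash
python3 -c "
from h import *
rel()"
```

```text
tip a 17.45 b -0.08 z 24.51 yaw err -0.0 rp [-3.1415 -0.0047] Fa -8.28 Fb 0.67 Fz 8.9 tq [ 0.213  1.074 -0.032] t 24.525
```

Emit:
drive_tool:
  deltas:
    - {"x":-0.035,"y":0,"z":0,"yaw":0,"grip":1}
    - {"x":0,"y":0,"z":0,"yaw":0,"grip":1}
    - {"x":0,"y":0,"z":0,"yaw":0,"grip":1}

```text
time_s: 24.9
eef_pos: [536.4, 51.4, 24.5]
eef_rot: [-3.141, -0.006, 2.928]
contact_force: [-9.4, 2.6, 10.9]
opening: 0.194
finger_force: 80.4
```

```bash
python3 -c "
from h import *
rel()"
```

```text
tip a 18.79 b -0.09 z 24.48 yaw err 0.0 rp [-3.1415 -0.0061] Fa -9.72 Fb 0.54 Fz 10.92 tq [2.590e-01 1.363e+00 1.000e-03] t 24.9
```

Emit:
drive_tool:
  deltas:
    - {"x":0,"y":0,"z":-0.004,"yaw":0,"grip":1}
    - {"x":0,"y":0,"z":0,"yaw":0,"grip":1}
    - {"x":0,"y":0,"z":0,"yaw":0,"grip":1}
    - {"x":0,"y":0,"z":0,"yaw":0,"grip":1}

```text
time_s: 25.4
eef_pos: [536.4, 51.4, 24.6]
eef_rot: [-3.142, -0.006, 2.928]
contact_force: [-8.7, 2.0, 9.1]
opening: 0.204
finger_force: 80.3
```

```bash
python3 - <<'E'
from h import *
rel()
for i in range(2):
    p,st=shot("top");W=cloud(p);c=p["color"].astype(int);m=(c[...,2]>110)&(c[...,1]<60)&(c[...,0]<60)&(np.hypot(W[...,0]-660,W[...,1]-25)<60)&(W[...,2]>25)
    w=W[m];print(len(w),np.median(w[:,2]),w[:,2].mean(),w[:,2].std())
rel()
E
```

```text
tip a 18.82 b -0.08 z 24.58 yaw err 0.01 rp [-3.1415 -0.006 ] Fa -8.89 Fb 0.08 Fz 9.06 tq [ 0.29   1.301 -0.008] t 25.4
89 40.064517209855694 40.37054874717448 2.353251984870102
91 40.56903100610862 40.38250644534169 2.503090827081844
tip a 18.79 b -0.08 z 24.53 yaw err 0.01 rp [-3.1415 -0.0061] Fa -8.75 Fb 0.04 Fz 8.74 tq [ 0.28   1.301 -0.022] t 25.5
```

```bash
python3 - <<'E'
from h import *
for i in range(2): inhand("top",2,16,35,98);inhand("scene",2,16,35,98)
p,st=shot("wrist");W=cloud(p,st);w=top(W,(506,-305),45,70,95);print("jar",len(w),w.mean(0) if len(w) else 0)
p,st=shot("top");W=cloud(p,st);w=top(W,(506,-305),45,70,95);print("jar",len(w),w.mean(0) if len(w) else 0)
rel()
E
```

```text
top 105 top height line [-0.1206 16.43  ] at80 6.78 side slope [-0.0607  6.9146] at 80 2.06 a range [63.7 64.3 97.5 98. ]
scene 154 top height line [-0.0802 13.9137] at80 7.5 side slope [0.015  0.8324] at 80 2.03 a range [35.7 36.4 97.3 98. ]
top 106 top height line [-0.0598 11.3532] at80 6.57 side slope [-0.2128 18.3511] at 80 1.33 a range [63.9 64.6 97.1 97.7]
scene 155 top height line [-0.0794 14.0758] at80 7.72 side slope [0.011  1.7224] at 80 2.61 a range [35.1 37.2 95.3 97.7]
jar 0 0
jar 237 [ 506.60993571 -304.23248624   79.48439297]
tip a 18.82 b -0.1 z 24.55 yaw err 0.0 rp [-3.1415 -0.006 ] Fa -8.87 Fb 0.31 Fz 9.33 tq [ 0.22   1.288 -0.03 ] t 25.8
```

Everything is steady: the jar stands upright on the coaster, and the blade is flat, snug and not moving. Handing in.

```bash
python3 -c "
from h import *
print(robot.close_job())"
```

```text
the job is handed in; nothing more can be done
None
```

I handed the job in at about 26 s: the jar is upright on the coaster, and the gripped blade lies flat and snug under the shoe with about 9 N of drag; I estimate the shoe's lift at 0.2–0.8 mm from blade position and drag, as the cameras could not resolve it.

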